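# Unstack the pizza station: shakers home in their stands, tubs in their trays

### The arm

A 6-joint arm with a two-finger parallel gripper is mounted at the origin on the work surface. World frame = base frame: x ahead of the robot, y to its left, z up, the work surface at z = 0. Lengths are in mm, angles in rad, forces in N, time in s.
With the tool pointing down it reaches from about 350 to 875 mm from the base axis. Payload 4.2 kg.
Tool frame: the origin (TCP) lies at the very end of the fingers, on their centre line; the grasp point (between the pads) lies arm.grip_point_offset behind it (arm.grip_point_offset is the distance from the TCP to the grasp point, in mm); z points along the fingers, y is the line along which they close (so a half turn about z gives the same grasp; the last joint's range is limited). The gripper opens to 85 mm and grips with 20 to 120 N. Pads are 22 mm wide; open, the fingers measure 114 mm over their backs; the gripper's body (76 mm by 85 mm) begins 54 mm behind the grasp point. The pads swing forward as they close: fully open they stand 13 mm farther back than shut.
Start: joints at [1.46, 0.385, 0.008, 0, -1.194, -0.259], TCP at [225.86, 582.74, 231.312] pointing down, gripper open.
Joint ranges: [-3.14, 3.14], [-1.21, 2.06], [-1.07, 1.41], [-3.16, 2.05], [-2.99, -0.16], [-3.1, 3.1]. Speed limits (rad/s): [2.79, 2.79, 3.14, 3.14, 3.14, 3.14].

### API

Orientations are given as a unit quaternion [x, y, z, w].
In Python, from bench import arm, cams, ticket gives the robot as it stands.
- The arm moves only by the tool servo_tool, never from a script. Its argument "commands" is a list that holds one entry, the list of rows, each a list of 7 numbers: the closure in counts, from 0 (fully open) to 255 (shut), then the shift along the tool's x, y, z in m, then the turn, a rotation vector about the tool's x, y, z in degrees. In form: [[[grip, x, y, z, ax, ay, az], ...]]. A call has 1 to 10 rows; each row shifts and turns the commanded pose from where the row before left it, along the tool's axes as they then stand; what a row does not reach is not made up. A row lasts 1/12 s, in which the tool goes at most 41.7 mm and 7.16 degrees, less where a joint would pass 70% of its speed; a pose out of reach is approached as far as the arm can. A call with a gripper value outside its range is refused whole. The fingers move at their own pace and stop on an object; the grip force is fixed at half the most. Time passes only in rows, so rows that do not move let the fingers close. It gives the time, the measured TCP pose, the force, the opening and the grip force at its end, in the units of the state.
- arm.read_state(): the state, without advancing time (a new reading comes with each control period).
- cams.get_image(name): name is "scene" or "top" or "wrist"; returns a dict with "frame" (420x560x3 uint8, blue, green, red), "K" (3x3 intrinsics, pixels), "T" (4x4, takes a point from camera to world coordinates). Camera axes: x right, y up, looking along -z (the intrinsics and any distortion apply to the point x, -y, -z); pixel columns grow to the right and rows downward; lengths in mm; the calibration is good to about 2 mm. A picture is of the moment at which its call begins. There is no depth.
- ticket.job_done(): hands the job in; it is judged then, once.
The state is a dict: "clock": time; "joints": joint angles; "joint_vel": joint speeds; "joint_efforts": joint torques, N m; "position": TCP position; "ee_rot": TCP orientation; "contact_force": force on the tool from outside, world axes, zero at the start; "wrist_torque": the same for the moment, N m; "gripper_width": finger opening in mm; "grasp_force": force on a finger pad.
Only numpy, scipy, OpenCV 4.12 (cv2) and the standard library are available. Lean on these libraries where they do the work, as an engineer would, in place of code of your own. Each camera call takes 0.05 s, during which the arm holds its last target. There are 200 camera calls.

### The job

Take the two stacks on the pizza counter apart and set up the station by colour: put each spice shaker upright into the bored wooden stand with the border of its cap's colour, fully home so that its black band is down at the bore's mouth, and set each tub flat in the tray of its lid's colour. Keep everything upright and set it down rather than dropping it, and leave the little white bowl and the amber jar where they are.

Things in the scene. Friction and masses are not known exactly. Their poses are not given: they have to be found in the camera images.
- shaker_red_mid (a point): Upright aluminium spice shaker with a red cap, a plain cylinder 38 mm in diameter and 110 mm tall, about 0.14 kg, its foot bevelled by 3 to 4 mm. A black band 28 mm above its foot marks how deep it goes into its stand. At the start it stands on the lid of one of the two tubs, either one, up to 20 mm off the middle along the tub. Point: its centre, 55 mm above the foot; z runs up its axis.
- shaker_green_mid (a point): Upright aluminium spice shaker with a green cap, a plain cylinder 38 mm in diameter and 110 mm tall, about 0.14 kg, its foot bevelled by 3 to 4 mm. A black band 28 mm above its foot marks how deep it goes into its stand. At the start it stands on the lid of one of the two tubs, either one, up to 20 mm off the middle along the tub. Point: its centre, 55 mm above the foot; z runs up its axis.
- tub_blue_mid (a point): Closed white ingredient tub with a blue lid, a box 50 mm (its x) by 100 mm (its y) and 45 mm tall, about 0.30 kg, standing on the worktop with a shaker on its lid; its sides are flush and it can be gripped across the 50 mm. Point: its centre, 22.5 mm above its underside; z up.
- tub_yellow_mid (a point): Closed white ingredient tub with a yellow lid, a box 50 mm (its x) by 100 mm (its y) and 45 mm tall, about 0.30 kg, standing on the worktop with a shaker on its lid; its sides are flush and it can be gripped across the 50 mm. Point: its centre, 22.5 mm above its underside; z up.
- stand_red: Fixed square block of light wood with a red border on its top, 76 by 76 mm and 36 mm tall. In the middle of its top is an upright round bore 42 mm in diameter and 28 mm deep, with a 4 mm bevelled mouth, closed below (its floor is 8 mm above the worktop): the red shaker's place. Origin: centre of its underside, on the worktop; z up through the bore's axis.
- stand_green: Fixed square block of light wood with a green border on its top, 76 by 76 mm and 36 mm tall. In the middle of its top is an upright round bore 42 mm in diameter and 28 mm deep, with a 4 mm bevelled mouth, closed below (its floor is 8 mm above the worktop): the green shaker's place. Origin: centre of its underside, on the worktop; z up through the bore's axis.
- tray_blue: Fixed shallow blue tray, outside 80 mm (its x) by 130 mm (its y), inside 74 by 124 mm, floor 3 mm thick, rim 8 mm high over the worktop: the blue-lidded tub's place. Origin: centre of its underside, on the worktop; z up.
- tray_yellow: Fixed shallow yellow tray, outside 80 mm (its x) by 130 mm (its y), inside 74 by 124 mm, floor 3 mm thick, rim 8 mm high over the worktop: the yellow-lidded tub's place. Origin: centre of its underside, on the worktop; z up.
- ramekin: Loose small white ceramic bowl, 42 mm across and 32 mm tall, a bystander among the things. Origin: centre of its underside.
- glass_jar: Loose small amber glass jar with a steel lid, 36 mm across and 44 mm tall, a bystander among the things. Origin: centre of its underside.
Not all that is in view belongs to the job. What is shaped like the part that bears tub_yellow_mid but pink is not meant. Leave any pink look-alike of the stand_green alone.

How it is judged (in metres and radians):
At the end, for the whole second after the job is handed in: Each shaker is in its own colour's stand, within 3 mm of the bore's floor, 7 mm of its axis and 0.12 rad of upright; each tub lies flat on the floor of its own colour's tray (centre within 18 mm of the tray's centre, tilt under 0.06 rad); all at rest (horizontal distance between shaker_red_mid and stand_red below 0.007 m and z of shaker_red_mid in the frame of stand_red between 0.058 and 0.066 m and angle between each of shaker_red_mid, shaker_green_mid's own z axis and vertical below 0.12 rad and horizontal distance between shaker_green_mid and stand_green below 0.007 m and z of shaker_green_mid in the frame of stand_green between 0.058 and 0.066 m and horizontal distance between tub_blue_mid and tray_blue below 0.018 m and z of tub_blue_mid in the frame of tray_blue between 0.021 and 0.0285 m and angle between each of tub_blue_mid, tub_yellow_mid's own z axis and vertical below 0.06 rad and horizontal distance between tub_yellow_mid and tray_yellow below 0.018 m and z of tub_yellow_mid in the frame of tray_yellow between 0.021 and 0.0285 m and linear speed of each of tub_blue, tub_yellow, shaker_red, shaker_green below 0.02 m/s); the robot touches nothing.
It fails at once if a tub or shaker is tipped over (past 0.6 rad) (angle between any of tub_blue_mid, tub_yellow_mid, shaker_red_mid, shaker_green_mid's own z axis and vertical above 0.6 rad).
It fails at once if a tub or shaker is dropped (falls freely from more than about 3 cm) ((contact force between the fingers and tub_blue below 0.05 N and linear speed of tub_blue above 0.8 m/s) or (contact force between the fingers and tub_yellow below 0.05 N and linear speed of tub_yellow above 0.8 m/s) or (contact force between the fingers and shaker_red below 0.05 N and linear speed of shaker_red above 0.8 m/s) or (contact force between the fingers and shaker_green below 0.05 N and linear speed of shaker_green above 0.8 m/s)).
It fails at once if the white bowl or the amber jar is moved more than 20 mm (distance of any of ramekin, glass_jar from where it was at the start of the episode above 0.02 m).
It also fails if it takes over 134 s, if anything falls off the work surface, if the arm or the gripper's body presses on something with over 40 N, if the wrist force passes 120 N, or if a joint passes its speed limit or range.

## Working session

There is one attempt and no reset: what is moved stays moved. The work goes in short steps, Python scripts to look and compute and a tool call to move; the robot and the scene stay as the last step left them, time stands still between calls to the robot, and variables do not carry over. Pictures are saved under pics/ and viewed, at most 14 in all, crops included, and the job is handed in when it is done.

Besides the shell and the picture viewer there is one more tool, called after ">>>" in YAML: its name, and indented under it one key for each argument. servo_tool: Moves the arm, as the interface text tells. Its arguments: {"type":"object","properties":{"commands":{"type":"array","items":{"type":"array","items":{"type":"array","items":{"type":"number"}}}}},"required":["commands"]}

```bash
ls; mkdir -p pics; python3 - <<'E'
from bench import arm,cams
import cv2,numpy as np
np.set_printoptions(suppress=True,precision=3)
for n in("scene","top"):
    d=cams.get_image(n);cv2.imwrite(f"pics/{n}0.png",d["frame"]);print(n,d["K"],d["T"],[k for k in d])
print(arm.read_state(),arm.grip_point_offset)
E
```

```text
pics
scene [[384.801   0.    280.791]
 [  0.    384.801 212.306]
 [  0.      0.      1.   ]] [[  -0.325   -0.691    0.646 1004.01 ]
 [   0.946   -0.248    0.211  131.894]
 [   0.015    0.68     0.734  641.935]
 [   0.       0.       0.       1.   ]] ['frame', 'K', 'T']
top [[444.408   0.    275.932]
 [  0.    444.408 212.211]
 [  0.      0.      1.   ]] [[  -0.022    0.993   -0.114  383.79 ]
 [  -1.      -0.02     0.011  -44.796]
 [   0.009    0.114    0.993 1079.19 ]
 [   0.       0.       0.       1.   ]] ['frame', 'K', 'T']
{'clock': 0.1, 'joints': array([ 1.46 ,  0.385,  0.007, -0.   , -1.194, -0.259]), 'joint_vel': array([ 0.002, -0.001,  0.001,  0.001,  0.   , -0.002]), 'joint_efforts': array([ -0.   , -39.332,  18.893,   4.198,  -0.003,   0.   ]), 'position': array([225.708, 582.272, 230.335]), 'ee_rot': array([ 0.983, -0.184, -0.   ,  0.001]), 'contact_force': array([ 0.38 ,  0.539, -0.866]), 'wrist_torque': array([-0.061, -0.019, -0.016]), 'grasp_force': 0.0, 'gripper_width': 85.3885463855101} 18.700000000000003
```

View pics/top0.png

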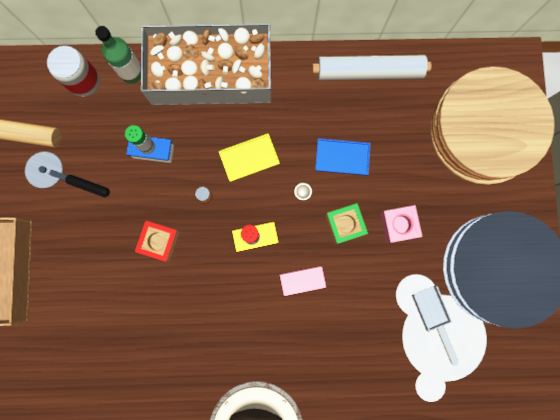

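View pics/scene0.png

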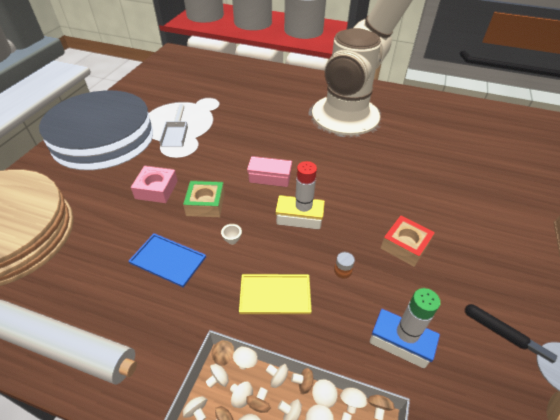

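The top view shows the candidates:
- **Green cap and red cap:** green at (135,134), on the blue lid at (150,149). Red at (250,234), on the yellow lid at (255,237).
- **Trays:** flat yellow one at (249,157), flat blue one at (343,157). These could be confused with the two lids, but they are larger and flat.
- **Stands:** green at (347,223), red at (156,241). The pink stand at (402,224) and pink tub at (303,281) are decoys.
- **Bystanders:** bowl at (303,191), jar at (203,194).
- **Green bottle:** at (118,55), not part of the job.

```bash
cat > h.py <<'E'
from bench import arm,cams
import cv2,numpy as np
np.set_printoptions(suppress=True,precision=2)
RNG={'red':[((0,170,90),(6,255,255)),((174,170,90),(180,255,255))],'green':[((50,150,60),(75,255,255))],
     'blue':[((100,150,80),(120,255,255))],'yellow':[((24,150,120),(34,255,255))]}
def mask(f,c):
    h=cv2.cvtColor(f,cv2.COLOR_BGR2HSV); return sum(cv2.inRange(h,*map(np.array,r)) for r in RNG[c])
def cast(d,uv,z):
    uv=np.atleast_2d(uv).astype(float);K,T=d["K"],d["T"]
    r=np.c_[(uv[:,0]-K[0,2])/K[0,0],-(uv[:,1]-K[1,2])/K[1,1],-np.ones(len(uv))]@T[:3,:3].T
    return T[:3,3]+r*((z-T[2,3])/r[:,2])[:,None]
def blobs(d,c,amin=100):
    return [k for k in cv2.findContours(mask(d["frame"],c),cv2.RETR_EXTERNAL,cv2.CHAIN_APPROX_NONE)[0] if cv2.contourArea(k)>amin]
def rect(d,k,z):
    (c,s,a)=cv2.minAreaRect(cast(d,k[:,0],z)[:,:2].astype(np.float32)); 
    if s[0]>s[1]: s=s[::-1];a-=90
    return np.array([*c,*s,a])   # centre, short, long, angle of the short side (deg)
def yaw(s=None):
    q=(s or arm.read_state())["ee_rot"]; from scipy.spatial.transform import Rotation as R
    return R.from_quat(q).as_matrix()
def go(p,psi=None):
    """shift in tool axes (mm) to TCP p, at the present orientation; turn az (deg) so that tool y lies along angle psi (deg)"""
    s=arm.read_state();M=yaw(s);print("pos",s["position"],"shift",M.T@(np.array(p,float)-s["position"]))
    if psi is not None:
        a=np.degrees(np.arctan2(M[1,1],M[0,1]));t=(a-psi+90)%180-90;print("yaw",a,"turn az",t,"j6",s["joints"][5])
E
python3 - <<'E'
from h import *
Z={'red':[36,155,8],'green':[36,155],'blue':[45,8],'yellow':[45,8]}
d=cams.get_image("top")
for c in RNG:
    for k in blobs(d,c,60):
        print(c,k[:,0].mean(0),cv2.contourArea(k),*[f"z{z}:{rect(d,k,z)}" for z in Z[c]])
print(cast(d,(303,191),32),cast(d,(203,194),44),cast(d,(303,281),45),cast(d,(402,224),36))
f=d["frame"];cv2.imwrite("pics/crop1.png",cv2.resize(f[110:270,110:430],None,fx=2.5,fy=2.5,interpolation=cv2.INTER_CUBIC))
E
```

```text
red [249.12 232.98] 226.0 z36:[455.16   7.65  37.71  43.22 -64.46] z155:[447.02   1.66  33.41  38.29 -64.46] z8:[457.08   9.05  38.73  44.38 -64.46]
red [155.12 240.43] 1089.0 z36:[443.01 227.47  78.96  79.25  71.73] z155:[436.26 196.41  69.95  70.21  71.73] z8:[444.6  234.78  81.08  81.38  71.73]
red [79.2  84.49] 287.0 z36:[825.68 415.81  46.4   80.99  23.62] z155:[775.28 363.26  41.11  71.75  23.62] z8:[837.54 428.17  47.65  83.16  23.62]
green [346.78 222.85] 889.5 z36:[ 474.82 -223.28   72.33   72.65   17.18] z155:[ 464.43 -202.92   64.08   64.37   17.18]
green [134.82 134.46] 245.0 z36:[698.54 278.37  38.93  47.51 -45.89] z155:[662.64 241.5   34.49  42.09 -45.89]
blue [342.44 156.49] 1594.0 z45:[ 632.85 -217.1    77.61  125.29   -6.19] z8:[ 641.76 -223.26   80.39  129.77   -6.19]
blue [149.94 149.46] 454.0 z45:[664.79 242.77  49.64 100.2   -8.16] z8:[674.85 253.06  51.42 103.78  -8.16]
yellow [248.88 156.91] 1706.0 z45:[635.94   5.68  80.26 128.81  19.2 ] z8:[644.96   7.49  83.13 133.42  19.2 ]
[[ 553.51 -122.16   32.  ]] [[549.16 114.26  44.  ]] [[ 341.71 -115.22   45.  ]] [[ 469.3 -353.5   36. ]]
```

View pics/crop1.png

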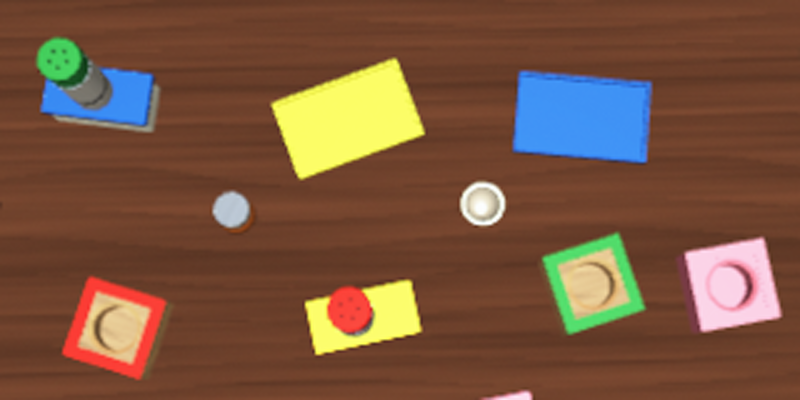

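The crop confirms the choices: green shaker on the blue tub, red shaker on the yellow tub, and the trays flat and larger. The pink parts are decoys.

```bash
python3 - <<'E'
from h import *
go((665,244,230),82-90)
E
```

```text
pos [225.74 582.34 230.46] shift [531.86 156.68   0.82]
yaw -111.19041522222707 turn az 76.80958477777293 j6 -0.2585371586154279
```

>>> servo_tool:
  commands:
    - [[0,0.0266,0.0078,0,0,0,0],[0,0.0266,0.0078,0,0,0,0],[0,0.0266,0.0078,0,0,0,0],[0,0.0266,0.0078,0,0,0,0],[0,0.0266,0.0078,0,0,0,0],[0,0.0266,0.0078,0,0,0,0],[0,0.0266,0.0078,0,0,0,0],[0,0.0266,0.0078,0,0,0,0],[0,0.0266,0.0078,0,0,0,0],[0,0.0266,0.0078,0,0,0,0]]

```text
clock: 0.98
position: [446.5, 412.8, 231.0]
ee_rot: [0.983, -0.184, -0.0, 0.0]
contact_force: [0.1, 0.4, 0.2]
gripper_width: 85.4
grasp_force: 0.0
```

>>> servo_tool:
  commands:
    - [[0,0.0266,0.0078,0,0,0,0],[0,0.0266,0.0078,0,0,0,0],[0,0.0266,0.0078,0,0,0,0],[0,0.0266,0.0078,0,0,0,0],[0,0.0266,0.0078,0,0,0,0],[0,0.0266,0.0078,0,0,0,0],[0,0.0266,0.0078,0,0,0,0],[0,0.0266,0.0078,0,0,0,0],[0,0.0266,0.0078,0,0,0,0],[0,0,0,0,0,0,0]]

```text
clock: 1.82
position: [646.4, 258.5, 229.9]
ee_rot: [0.983, -0.186, -0.0, 0.001]
contact_force: [-0.5, 0.7, 0.2]
gripper_width: 85.6
grasp_force: 0.0
```

```bash
python3 - <<'E'
from h import *
go((665,244,230))
d=cams.get_image("wrist");cv2.imwrite("pics/w1.png",d["frame"])
for k in blobs(d,'green',60): print('green',k[:,0].mean(0),cv2.contourArea(k),rect(d,k,155),k[:,0].min(0),k[:,0].max(0))
for k in blobs(d,'blue',60): print('blue',k[:,0].mean(0),cv2.contourArea(k),rect(d,k,45))
print(d["T"])
E
```

```text
pos [646.39 258.52 229.88] shift [22.63  6.7  -0.11]
green [295.17 193.89] 1874.5 [665.92 245.82  35.71  37.89 -83.93] [271 168] [320 219]
blue [293.71 168.48] 2440.0 [664.31 243.66  48.98  98.16  -8.46]
[[ -0.37   0.89   0.26 712.42]
 [ -0.93  -0.35  -0.1  233.17]
 [  0.    -0.28   0.96 371.12]
 [  0.     0.     0.     1.  ]]
```

View pics/w1.png

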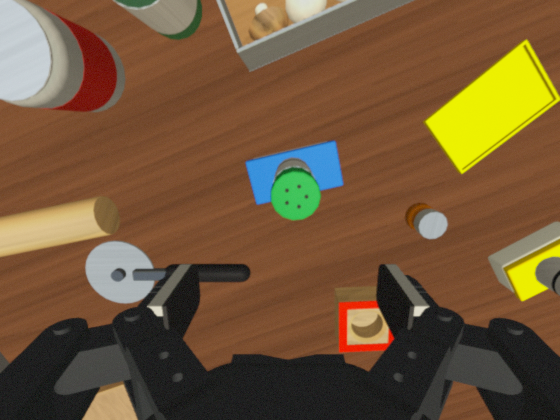

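Wrist view: green cap at (295,194), centred on the blue lid at (294,168), with nothing close by. Both views agree on about (666, 245).

>>> servo_tool:
  commands:
    - [[0,0.0115,0.0025,0,0,0,0],[0,0.0115,0.0025,0,0,0,0],[0,0,0,0.015,0,0,0],[0,0,0,0.02,0,0,0],[0,0,0,0.02,0,0,0],[0,0,0,0.02,0,0,0],[0,0,0,0.02,0,0,0],[0,0,0,0.015,0,0,0],[0,0,0,0.005,0,0,0],[0,0,0,0,0,0,0]]

```text
clock: 2.7
position: [662.5, 248.8, 114.6]
ee_rot: [0.983, -0.184, -0.001, 0.001]
contact_force: [0.4, 0.1, -0.8]
gripper_width: 85.6
grasp_force: 0.0
```

>>> servo_tool:
  commands:
    - [[80,0,0,0,0,0,0],[140,0,0,0,0,0,0],[180,0,0,0,0,0,0],[200,0,0,0,0,0,0],[200,0,0,0,0,0,0],[200,0,0,0,0,0,0],[200,0,0,0,0,0,0],[200,0,0,0,0,0,0],[200,0,0,0,0,0,0],[200,0,0,0,0,0,0]]

```text
clock: 3.53
position: [663.7, 248.8, 117.8]
ee_rot: [0.983, -0.184, 0.001, -0.0]
contact_force: [-0.6, -0.8, 5.6]
gripper_width: 36.6
grasp_force: 60.2
```

>>> servo_tool:
  commands:
    - [[200,0,0,-0.005,0,0,0],[200,0,0,-0.01,0,0,0],[200,0,0,-0.015,0,0,0],[200,0,0,-0.02,0,0,0],[200,0,0,-0.02,0,0,0],[200,0,0,-0.02,0,0,0],[200,0,0,-0.02,0,0,0],[200,0,0,-0.01,0,0,0],[200,0,0,0,0,0,0],[200,0,0,0,0,0,0]]

```text
clock: 4.37
position: [662.9, 249.1, 236.1]
ee_rot: [0.983, -0.184, -0.0, -0.0]
contact_force: [-0.8, 0.7, -1.8]
gripper_width: 36.5
grasp_force: 59.7
```

```bash
python3 - <<'E'
from h import *
go((475,-223,235))
d=cams.get_image("wrist");cv2.imwrite("pics/w2.png",d["frame"])
for k in blobs(d,'green',60): print('green',k[:,0].mean(0),cv2.contourArea(k),[rect(d,k,z) for z in (270,276,282)])
for k in blobs(d,'blue',60): print('blue',k[:,0].mean(0),cv2.contourArea(k),rect(d,k,45))
E
```

```text
pos [662.89 249.13 236.07] shift [ -4.47 508.13   0.73]
green [287.96 291.74] 7309.0 [array([668.87, 247.45,  37.12,  46.75,  71.24]), array([672.24, 246.12,  35.04,  44.13,  71.24]), array([675.6 , 244.8 ,  32.97,  41.52,  71.24])]
blue [292.56 186.18] 3253.5 [664.8  243.14  49.28  97.94  -8.5 ]
```

View pics/w2.png

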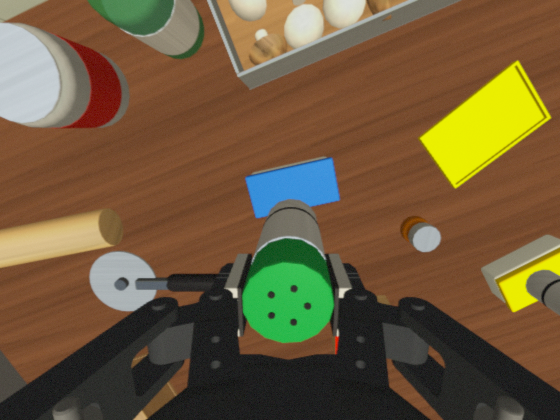

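Held and upright, cap at (288,292) midway between the pads. The blue tub below it did not move. Next, carry it over to the green stand.

>>> servo_tool:
  commands:
    - [[200,0,0.012,0,0,0,0],[200,0,0.022,0,0,0,0],[200,0,0.03,0,0,0,0],[200,0,0.03,0,0,0,0],[200,0,0.03,0,0,0,0],[200,0,0.03,0,0,0,0],[200,0,0.03,0,0,0,0],[200,0,0.03,0,0,0,0],[200,0,0.03,0,0,0,0],[200,0,0.03,0,0,0,0]]

```text
clock: 5.25
position: [562.1, -8.5, 234.9]
ee_rot: [0.983, -0.184, -0.001, 0.001]
contact_force: [-0.3, -0.4, -0.3]
gripper_width: 36.6
grasp_force: 59.8
```

>>> servo_tool:
  commands:
    - [[200,0,0.03,0,0,0,0],[200,0,0.03,0,0,0,0],[200,0,0.03,0,0,0,0],[200,0,0.03,0,0,0,0],[200,0,0.03,0,0,0,0],[200,0,0.03,0,0,0,0],[200,0,0.03,0,0,0,0],[200,-0.005,0.015,0,0,0,0],[200,0,0,0,0,0,0],[200,0,0,0,0,0,0]]

```text
clock: 6.08
position: [476.7, -215.2, 235.3]
ee_rot: [0.983, -0.185, -0.001, -0.0]
contact_force: [-0.1, 0.0, -0.6]
gripper_width: 36.9
grasp_force: 59.9
```

```bash
python3 - <<'E'
from h import *
go((475,-223,235))
d=cams.get_image("wrist");cv2.imwrite("pics/w3.png",d["frame"])
for k in blobs(d,'green',60): print('green',k[:,0].mean(0),cv2.contourArea(k),[rect(d,k,z) for z in (36,276)])
E
```

```text
pos [ 476.69 -215.2   235.32] shift [1.27 7.88 0.32]
green [287.57 291.84] 7290.5 [array([ 351.55, -165.06,  118.06,  148.65,   71.14]), array([ 486.5 , -218.36,   34.83,   43.85,   71.14])]
green [296.62 179.68] 1206.5 [array([ 473.49, -223.23,   74.68,   74.88,  -73.26]), array([ 522.47, -235.52,   22.03,   22.09,  -73.26])]
```

View pics/w3.png

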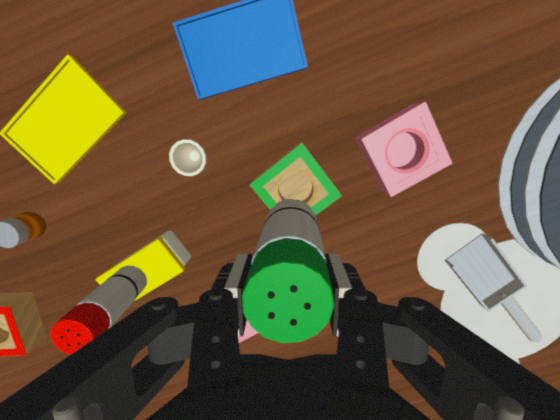

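The green stand's bore is at (297,183), with the shaker lined up just in front of it. The pink stand is to its right at (405,148). Next, lower to just above the bore.

>>> servo_tool:
  commands:
    - [[200,-0.0024,0.0084,0,0,0,0],[200,0,0,0.01,0,0,0],[200,0,0,0.02,0,0,0],[200,0,0,0.02,0,0,0],[200,0,0,0.02,0,0,0],[200,0,0,0.02,0,0,0],[200,0,0,0.02,0,0,0],[200,0,0,0.01,0,0,0],[200,0,0,0,0,0,0],[200,0,0,0,0,0,0]]

```text
clock: 6.97
position: [473.0, -221.3, 116.0]
ee_rot: [0.983, -0.183, -0.0, 0.0]
contact_force: [0.5, -0.2, -0.2]
gripper_width: 36.9
grasp_force: 59.9
```

```bash
python3 - <<'E'
from h import *
go((471.4,-222.2,80))
a=[]
for n in("scene","top"):
    f=cams.get_image(n)["frame"]
    c=f[110:260,130:280] if n=="scene" else f[150:300,270:420]
    a.append(cv2.resize(c,None,fx=2.6,fy=2.6,interpolation=cv2.INTER_CUBIC))
cv2.imwrite("pics/c4.png",np.hstack(a))
E
```

```text
pos [ 473.03 -221.31  116.04] shift [-1.17  1.4  36.04]
```

View pics/c4.png

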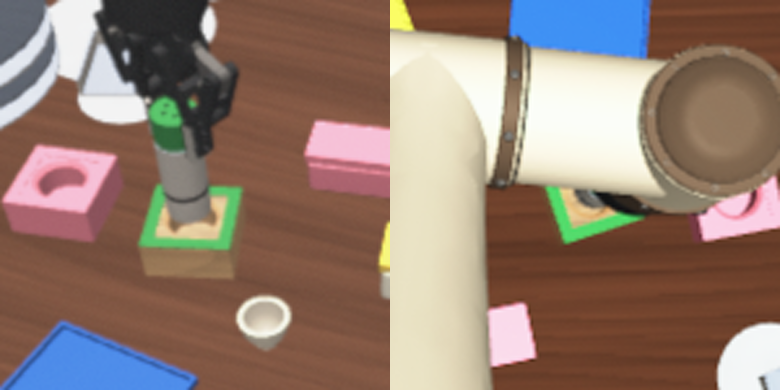

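The shaker's foot is right over the green stand's bore mouth (about (190,215) in the crop). Now lower it gently.

>>> servo_tool:
  commands:
    - [[200,-0.001,0.001,0.004,0,0,0],[200,0,0,0.005,0,0,0],[200,0,0,0.005,0,0,0],[200,0,0,0.005,0,0,0],[200,0,0,0.005,0,0,0],[200,0,0,0.004,0,0,0],[200,0,0,0.003,0,0,0],[200,0,0,0,0,0,0]]

```text
clock: 7.73
position: [471.1, -222.0, 84.4]
ee_rot: [0.983, -0.184, -0.001, -0.0]
contact_force: [-0.7, -0.2, 0.1]
gripper_width: 36.6
grasp_force: 59.9
```

>>> servo_tool:
  commands:
    - [[200,0,0,0.002,0,0,0],[200,0,0,0.001,0,0,0],[200,0,0,0.001,0,0,0],[200,0,0,0,0,0,0],[200,0,0,0,0,0,0]]

```text
clock: 8.15
position: [471.6, -222.1, 81.4]
ee_rot: [0.983, -0.184, 0.0, 0.0]
contact_force: [-1.8, -0.5, -1.6]
gripper_width: 36.6
grasp_force: 59.9
```

>>> servo_tool:
  commands:
    - [[200,0,0,0.001,0,0,0],[200,0,0,0,0,0,0],[200,0,0,0,0,0,0]]

```text
clock: 8.4
position: [471.9, -222.2, 80.8]
ee_rot: [0.983, -0.184, 0.0, 0.0]
contact_force: [0.1, 0.6, 1.6]
gripper_width: 37.0
grasp_force: 60.0
```

>>> servo_tool:
  commands:
    - [[200,0,0,0.001,0,0,0],[200,0,0,0.001,0,0,0],[200,0,0,0,0,0,0],[200,0,0,0,0,0,0]]

```text
clock: 8.73
position: [472.5, -222.5, 80.6]
ee_rot: [0.983, -0.183, 0.001, 0.0]
contact_force: [-3.1, 0.3, 12.1]
gripper_width: 36.5
grasp_force: 60.7
```

The force rose to 12 N at z 80.6, so the shaker is on the bore floor. Open, rise, and go over to the red shaker.

>>> servo_tool:
  commands:
    - [[190,0,0,-0.002,0,0,0],[150,0,0,0,0,0,0],[80,0,0,0,0,0,0],[0,0,0,0,0,0,0],[0,0,0,0,0,0,0],[0,0,0,0,0,0,0],[0,0,0,-0.01,0,0,0],[0,0,0,-0.02,0,0,0],[0,0,0,-0.035,0,0,0],[0,0,0,-0.04,0,0,0]]

```text
clock: 9.57
position: [470.2, -221.8, 185.4]
ee_rot: [0.983, -0.184, -0.002, 0.0]
contact_force: [1.2, -1.3, 0.0]
gripper_width: 85.5
grasp_force: 0.0
```

>>> servo_tool:
  commands:
    - [[0,0,0,-0.04,0,0,0],[0,-0.005,-0.01,-0.01,0,0,0],[0,-0.015,-0.03,0,0,0,0],[0,-0.015,-0.03,0,0,0,0],[0,-0.015,-0.03,0,0,0,0],[0,-0.015,-0.03,0,0,0,0],[0,-0.015,-0.03,0,0,0,0],[0,-0.015,-0.03,0,0,0,0],[0,0,0,0,0,0,0],[0,0,0,0,0,0,0]]

```text
clock: 10.4
position: [451.6, -9.1, 236.0]
ee_rot: [0.983, -0.182, 0.001, -0.0]
contact_force: [0.0, -0.8, -0.2]
gripper_width: 85.8
grasp_force: 0.0
```

```bash
python3 - <<'E'
from h import *
RNG['yellow']=[((22,120,90),(36,255,255))]
go((449,2.5,115))
d=cams.get_image("wrist");cv2.imwrite("pics/w5.png",d["frame"])
for c,z in (('red',(36,155)),('green',(36,118)),('yellow',(45,8))):
  for k in blobs(d,c,60): print(c,k[:,0].mean(0),cv2.contourArea(k),[rect(d,k,q) for q in z])
E
```

```text
pos [451.57  -9.12 235.99] shift [ -6.67  -9.85 121.  ]
red [114.36 263.34] 3358.0 [array([440.9 , 226.16,  76.86,  76.9 ,  71.2 ]), array([467.63, 135.4 ,  50.06,  50.09,  71.2 ])]
red [279.05 228.36] 1812.0 [array([411.89,  18.35,  56.69,  63.36,  69.04]), array([448.74,   0.05,  36.93,  41.27,  69.04])]
green [518.6  93.4] 2403.5 [array([ 462.19, -274.24,   47.63,   66.98,  -18.35]), array([ 475.5 , -216.55,   36.18,   50.89,  -18.35])]
green [461.26 100.09] 1707.5 [array([ 473.05, -223.32,   75.87,   75.88,   16.67]), array([ 483.74, -177.87,   57.64,   57.65,   16.67])]
yellow [287.65 190.98] 2334.0 [array([446.45,  -6.69,  51.17, 100.32,  10.84]), array([438.53,  -3.64,  56.87, 111.49,  10.84])]
yellow [212.25  35.76] 7952.0 [array([629.77,   2.36,  74.31, 118.3 ,  19.09]), array([642.27,   6.42,  82.58, 131.47,  19.09])]
```

View pics/w5.png

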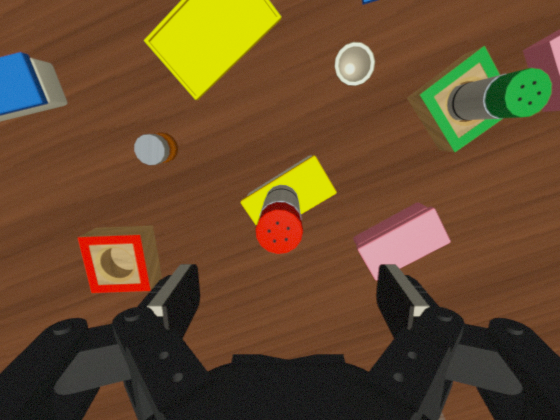

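Wrist view: the green shaker is down in its stand at (490,97), and the red cap is at (279,228) on the yellow lid. Grip the red shaker next.

>>> servo_tool:
  commands:
    - [[0,-0.004,-0.004,0,0,0,0],[0,-0.004,-0.004,0,0,0,0],[0,0,0,0.015,0,0,0],[0,0,0,0.02,0,0,0],[0,0,0,0.02,0,0,0],[0,0,0,0.02,0,0,0],[0,0,0,0.02,0,0,0],[0,0,0,0.015,0,0,0],[0,0,0,0.01,0,0,0],[0,0,0,0,0,0,0]]

```text
clock: 11.28
position: [445.4, -1.3, 113.2]
ee_rot: [0.983, -0.185, -0.002, 0.001]
contact_force: [-0.0, 0.0, 0.1]
gripper_width: 85.0
grasp_force: 0.0
```

>>> servo_tool:
  commands:
    - [[80,0,0,0,0,0,0],[140,0,0,0,0,0,0],[180,0,0,0,0,0,0],[200,0,0,0,0,0,0],[200,0,0,0,0,0,0],[200,0,0,0,0,0,0],[200,0,0,0,0,0,0],[200,0,0,0,0,0,0],[200,0,0,0,0,0,0],[200,0,0,0,0,0,0]]

```text
clock: 12.12
position: [447.9, -0.0, 116.4]
ee_rot: [0.983, -0.184, 0.001, -0.0]
contact_force: [-0.5, 0.2, 6.0]
gripper_width: 36.8
grasp_force: 60.0
```

>>> servo_tool:
  commands:
    - [[200,0,0,-0.005,0,0,0],[200,0,0,-0.01,0,0,0],[200,0,0,-0.015,0,0,0],[200,0,0,-0.02,0,0,0],[200,0,0,-0.02,0,0,0],[200,0,0,-0.02,0,0,0],[200,0,0,-0.01,0,0,0],[200,0,0,0,0,0,0],[200,0,0,0,0,0,0]]

```text
clock: 12.87
position: [446.5, -0.2, 215.0]
ee_rot: [0.983, -0.184, -0.0, -0.0]
contact_force: [-0.7, 0.1, -2.2]
gripper_width: 36.9
grasp_force: 60.1
```

```bash
python3 - <<'E'
from h import *
go((442,227,216))
d=cams.get_image("wrist")
for c,z in (('red',(36,260)),):
  for k in blobs(d,c,60): print(c,k[:,0].mean(0),cv2.contourArea(k),[rect(d,k,q) for q in z])
E
```

```text
pos [446.54  -0.19 214.99] shift [ -86.44 -210.15   -0.85]
red [287.63 302.74] 7444.0 [array([318.84,  50.68, 112.02, 145.89,  71.23]), array([454.44,  -2.65,  33.65,  43.82,  71.23])]
red [109.34 265.45] 3773.0 [array([440.82, 226.1 ,  76.76,  76.76, -18.82]), array([491.08,  50.04,  23.06,  23.06, -18.82])]
```

>>> servo_tool:
  commands:
    - [[200,-0.004,-0.01,0,0,0,0],[200,-0.01,-0.024,0,0,0,0],[200,-0.012,-0.03,0,0,0,0],[200,-0.012,-0.03,0,0,0,0],[200,-0.012,-0.03,0,0,0,0],[200,-0.012,-0.03,0,0,0,0],[200,-0.012,-0.028,0,0,0,0],[200,-0.01,-0.022,0,0,0,0],[200,-0.002,-0.006,0,0,0,0],[200,0,0,0,0,0,0]]

```text
clock: 13.75
position: [442.1, 228.2, 213.8]
ee_rot: [0.983, -0.183, -0.001, 0.001]
contact_force: [0.1, -0.8, -1.5]
gripper_width: 36.9
grasp_force: 60.4
```

```bash
python3 - <<'E'
from h import *
go((442.5,227,116))
d=cams.get_image("wrist")
for k in blobs(d,'red',60): print(k[:,0].mean(0),cv2.contourArea(k),rect(d,k,36))
E
```

```text
pos [442.13 228.22 213.82] shift [ 0.91  0.77 97.82]
[287.63 303.  ] 7472.0 [314.52 277.77 111.5  145.51  71.02]
[289.77 186.72] 1680.0 [440.89 226.37  76.29  76.98 -18.58]
```

>>> servo_tool:
  commands:
    - [[200,0.001,0.001,0.01,0,0,0],[200,0,0,0.02,0,0,0],[200,0,0,0.02,0,0,0],[200,0,0,0.02,0,0,0],[200,0,0,0.015,0,0,0],[200,0,0,0.01,0,0,0],[200,0,0,0.003,0,0,0],[200,0,0,0,0,0,0]]

```text
clock: 14.47
position: [442.8, 223.6, 116.0]
ee_rot: [0.983, -0.185, -0.001, 0.001]
contact_force: [0.6, -0.1, -1.7]
gripper_width: 36.5
grasp_force: 60.4
```

>>> servo_tool:
  commands:
    - [[200,0,0,0.004,0,0,0],[200,0,0,0.004,0,0,0],[200,0,0,0.004,0,0,0],[200,0,0,0.003,0,0,0],[200,0,0,0,0,0,0]]

```text
clock: 14.88
position: [443.1, 225.1, 101.8]
ee_rot: [0.983, -0.184, -0.0, 0.0]
contact_force: [0.7, -0.0, -1.7]
gripper_width: 36.7
grasp_force: 60.4
```

>>> servo_tool:
  commands:
    - [[200,0,-0.001,0.004,0,0,0],[200,0,0,0.004,0,0,0],[200,0,0,0.004,0,0,0],[200,0,0,0.003,0,0,0],[200,0,0,0.002,0,0,0],[200,0,0,0,0,0,0],[200,0,0,0,0,0,0]]

```text
clock: 15.47
position: [443.8, 226.3, 85.2]
ee_rot: [0.983, -0.184, -0.0, 0.0]
contact_force: [0.3, 1.1, -1.4]
gripper_width: 36.8
grasp_force: 60.4
```

>>> servo_tool:
  commands:
    - [[200,0,0,0.002,0,0,0],[200,0,0,0.001,0,0,0],[200,0,0,0.001,0,0,0],[200,0,0,0,0,0,0],[200,0,0,0,0,0,0]]

```text
clock: 15.88
position: [443.8, 226.3, 81.3]
ee_rot: [0.983, -0.184, 0.0, 0.0]
contact_force: [-0.3, 0.3, -2.1]
gripper_width: 36.7
grasp_force: 60.4
```

>>> servo_tool:
  commands:
    - [[200,0,0,0.001,0,0,0],[200,0,0,0.001,0,0,0],[200,0,0,0.001,0,0,0],[200,0,0,0,0,0,0],[200,0,0,0,0,0,0]]

```text
clock: 16.3
position: [444.0, 226.4, 79.4]
ee_rot: [0.983, -0.184, 0.0, -0.0]
contact_force: [-2.2, -0.8, 4.6]
gripper_width: 36.9
grasp_force: 61.1
```

Seated at z 79.4 as predicted. Release, rise, and head for the yellow tub.

>>> servo_tool:
  commands:
    - [[200,0,0,0.001,0,0,0],[190,0,0,-0.002,0,0,0],[150,0,0,0,0,0,0],[80,0,0,0,0,0,0],[0,0,0,0,0,0,0],[0,0,0,0,0,0,0],[0,0,0,0,0,0,0],[0,0,0,-0.02,0,0,0],[0,0,0,-0.035,0,0,0],[0,0,0,-0.04,0,0,0]]

```text
clock: 17.13
position: [442.6, 225.2, 173.5]
ee_rot: [0.983, -0.184, -0.002, 0.002]
contact_force: [0.5, 0.9, -0.1]
gripper_width: 85.6
grasp_force: 0.0
```

>>> servo_tool:
  commands:
    - [[0,0,0,-0.03,0,0,0],[0,0.006,0.012,-0.01,0,0,0],[0,0.012,0.03,0,0,0,0],[0,0.012,0.03,0,0,0,0],[0,0.012,0.03,0,0,0,0],[0,0.012,0.03,0,0,0,0],[0,0.012,0.03,0,0,0,0],[0,0.012,0.03,0,0,0,0],[0,0.01,0.024,0,0,0,0],[0,0,0,0,0,0,0]]

```text
clock: 17.97
position: [446.7, -10.4, 213.7]
ee_rot: [0.983, -0.186, -0.001, 0.0]
contact_force: [0.2, 0.3, 0.0]
gripper_width: 85.5
grasp_force: 0.0
```

```bash
python3 - <<'E'
from h import *
RNG['yellow']=[((22,120,90),(36,255,255))]
go((446.5,-6.7,200),10.84)
print(arm.read_state()["joints"])
d=cams.get_image("wrist");cv2.imwrite("pics/w6.png",d["frame"])
for c,z in (('yellow',(45,8)),('red',(36,))):
  for k in blobs(d,c,60): print(c,k[:,0].mean(0),cv2.contourArea(k),[rect(d,k,q) for q in z])
t=cams.get_image("top")
for k in blobs(t,'yellow',60): print('top',k[:,0].mean(0),cv2.contourArea(k),[rect(t,k,q) for q in (45,8)])
E
```

```text
pos [446.68 -10.36 213.71] shift [-1.48 -3.36 13.71]
yaw -111.45797520782031 turn az 57.702024792179685 j6 0.8536850553907892
[ 0.34  0.09 -0.43  0.   -1.05  0.85]
yellow [285.34 196.02] 4338.5 [array([446.49,  -6.07,  51.13, 100.24,  10.94]), array([438.57,  -2.52,  57.23, 112.21,  10.94])]
yellow [200.95  30.64] 7814.5 [array([628.6 ,   2.48,  73.7 , 117.37,  19.16]), array([642.42,   7.05,  82.51, 131.38,  19.16])]
red [ 55.21 303.55] 1873.5 [array([422.61, 301.76,  47.73,  82.  ,  10.33])]
red [105.07 265.79] 1349.5 [array([441.12, 226.87,  76.8 ,  76.86,  71.41])]
top [249.11 156.17] 1653.0 [array([636.02,   5.71,  80.83, 128.81,  19.2 ]), array([645.04,   7.51,  83.72, 133.42,  19.2 ])]
```

View pics/w6.png

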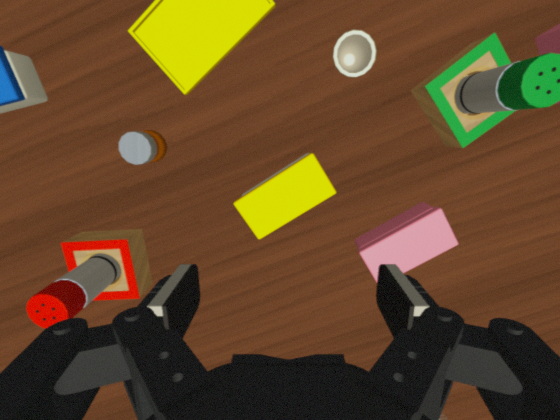

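Both shakers are home, bands at the bore mouths at (108,268) and (470,95). The yellow tub at (285,196) is free. Next, turn to its short side and descend.

>>> servo_tool:
  commands:
    - [[0,0,0,0,0,0,6.4],[0,0,0,0,0,0,6.4],[0,0,0,0,0,0,6.4],[0,0,0,0,0,0,6.4],[0,0,0,0,0,0,6.4],[0,0,0,0,0,0,6.4],[0,0,0,0,0,0,6.4],[0,0,0,0,0,0,6.4],[0,0,0,0,0,0,6.4],[0,0,0,0,0,0,0]]

```text
clock: 18.9
position: [447.7, -6.0, 214.0]
ee_rot: [0.773, -0.635, -0.0, 0.0]
contact_force: [0.3, 0.7, 1.0]
gripper_width: 85.6
grasp_force: 0.0
```

>>> servo_tool:
  commands:
    - [[0,-0.0035,-0.001,0.02,0,0,0],[0,0,0,0.03,0,0,0],[0,0,0,0.03,0,0,0],[0,0,0,0.03,0,0,0],[0,0,0,0.02,0,0,0],[0,0,0,0.01,0,0,0],[0,0,0,0,0,0,0],[0,0,0,0,0,0,0]]

```text
clock: 19.57
position: [448.1, -2.8, 74.0]
ee_rot: [0.774, -0.633, -0.0, 0.001]
contact_force: [0.0, 0.2, 1.0]
gripper_width: 85.3
grasp_force: 0.0
```

```bash
python3 - <<'E'
from h import *
go((447.3,-6.3,12),10.9)
E
```

```text
pos [448.05  -2.84  73.99] shift [ 3.21  1.34 62.  ]
yaw -168.6123571723309 turn az 0.4876428276691058 j6 -0.15998476207306536
```

>>> servo_tool:
  commands:
    - [[0,0.003,0.001,0.01,0,0,0],[0,0,0,0.015,0,0,0],[0,0,0,0.015,0,0,0],[0,0,0,0.015,0,0,0],[0,0,0,0.006,0,0,0],[0,0,0,0,0,0,0],[0,0,0,0,0,0,0]]

```text
clock: 20.15
position: [448.5, -6.1, 14.1]
ee_rot: [0.773, -0.634, 0.0, -0.001]
contact_force: [-0.1, -0.6, 0.5]
gripper_width: 85.2
grasp_force: 0.0
```

>>> servo_tool:
  commands:
    - [[60,0,0,0,0,0,0],[100,0,0,0,0,0,0],[130,0,0,0,0,0,0],[160,0,0,0,0,0,0],[180,0,0,0,0,0,0],[180,0,0,0,0,0,0],[180,0,0,0,0,0,0],[180,0,0,0,0,0,0]]

```text
clock: 20.82
position: [447.7, -6.4, 14.3]
ee_rot: [0.773, -0.635, 0.0, -0.0]
contact_force: [-1.8, 1.0, 6.4]
gripper_width: 49.1
grasp_force: 64.1
```

>>> servo_tool:
  commands:
    - [[180,0,0,-0.005,0,0,0],[180,0,0,-0.01,0,0,0],[180,0,0,-0.02,0,0,0],[180,0,0,-0.03,0,0,0],[180,0,0,-0.03,0,0,0],[180,0,0,-0.02,0,0,0],[180,0,0,-0.005,0,0,0],[180,0,0,0,0,0,0],[180,0,0,0,0,0,0]]

```text
clock: 21.57
position: [446.6, -6.6, 132.4]
ee_rot: [0.773, -0.635, -0.001, 0.0]
contact_force: [-0.1, -0.1, -2.9]
gripper_width: 49.0
grasp_force: 63.1
```

```bash
python3 - <<'E'
from h import *
RNG['yellow']=[((22,120,90),(36,255,255))]
go((644.5,7.3,132),19.2)
d=cams.get_image("wrist");cv2.imwrite("pics/w7.png",d["frame"])
for k in blobs(d,'yellow',60): print(k[:,0].mean(0),cv2.contourArea(k),[rect(d,k,q) for q in (165,8)])
E
```

```text
pos [446.56  -6.6  132.43] shift [  24.71 -196.88    0.08]
yaw -168.83048781798934 turn az -8.030487817989325 j6 -0.15493376242268161
[287.9  266.41] 20772.5 [array([448.57, -18.64,  48.17,  78.78,  11.15]), array([431.51,  64.11, 117.78, 192.62,  11.15])]
[ 68.85 173.16] 13786.5 [array([533.97, -42.44,  34.78,  53.44,  19.18]), array([640.29,   5.92,  85.02, 130.64,  19.18])]
```

View pics/w7.png

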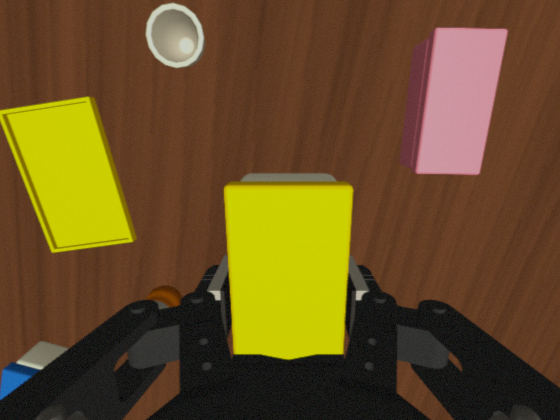

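The yellow tub is level in the grip, lid at (288,266). The tray is at (69,173). Turn to match it and carry over.

>>> servo_tool:
  commands:
    - [[180,0,0,0,0,0,-4],[180,0,0,0,0,0,-4],[180,0.004,-0.0155,0,0,0,0],[180,0.008,-0.03,0,0,0,0],[180,0.008,-0.03,0,0,0,0],[180,0.008,-0.03,0,0,0,0],[180,0.008,-0.03,0,0,0,0],[180,0.008,-0.03,0,0,0,0],[180,0.008,-0.026,0,0,0,0],[180,0,0,0,0,0,0]]

```text
clock: 22.45
position: [649.3, 7.6, 129.4]
ee_rot: [0.815, -0.579, -0.0, 0.001]
contact_force: [0.6, -0.0, -2.1]
gripper_width: 49.2
grasp_force: 63.1
```

```bash
python3 - <<'E'
from h import *
go((644.5,7.3,17.3),19.2)
E
```

```text
pos [649.31   7.55 129.42] shift [ -1.43   4.45 112.13]
yaw -160.79459340249156 turn az 0.00540659750845407 j6 0.07392719945404543
```

>>> servo_tool:
  commands:
    - [[180,-0.001,0.004,0.01,0,0,0],[180,0,0,0.02,0,0,0],[180,0,0,0.02,0,0,0],[180,0,0,0.02,0,0,0],[180,0,0,0.015,0,0,0],[180,0,0,0.01,0,0,0],[180,0,0,0.006,0,0,0],[180,0,0,0.003,0,0,0],[180,0,0,0,0,0,0],[180,0,0,0,0,0,0]]

```text
clock: 23.28
position: [641.9, 7.2, 29.8]
ee_rot: [0.815, -0.579, 0.0, -0.0]
contact_force: [0.7, 0.4, -2.5]
gripper_width: 49.1
grasp_force: 63.2
```

>>> servo_tool:
  commands:
    - [[180,0,0,0.002,0,0,0],[180,0,0,0.002,0,0,0],[180,0,0,0.001,0,0,0],[180,0,0,0,0,0,0],[180,0,0,0,0,0,0]]

```text
clock: 23.7
position: [641.5, 7.1, 24.5]
ee_rot: [0.815, -0.579, 0.0, -0.0]
contact_force: [-0.6, -0.2, -2.0]
gripper_width: 49.1
grasp_force: 63.2
```

>>> servo_tool:
  commands:
    - [[180,0,-0.0025,0.002,0,0,0],[180,0,0,0.002,0,0,0],[180,0,0,0.001,0,0,0],[180,0,0,0,0,0,0],[180,0,0,0,0,0,0]]

```text
clock: 24.12
position: [643.7, 7.9, 19.1]
ee_rot: [0.815, -0.579, -0.0, 0.0]
contact_force: [-0.7, 0.2, -2.2]
gripper_width: 49.2
grasp_force: 63.2
```

>>> servo_tool:
  commands:
    - [[180,0,0,0.001,0,0,0],[180,0,0,0.001,0,0,0],[180,0,0,0,0,0,0],[180,0,0,0,0,0,0]]

```text
clock: 24.45
position: [643.9, 8.0, 17.4]
ee_rot: [0.815, -0.579, 0.0, -0.0]
contact_force: [0.2, 0.2, -2.7]
gripper_width: 48.7
grasp_force: 63.4
```

>>> servo_tool:
  commands:
    - [[180,0,0,0.001,0,0,0],[180,0,0,0.001,0,0,0],[180,0,0,0,0,0,0],[180,0,0,0,0,0,0]]

```text
clock: 24.78
position: [644.0, 8.0, 17.3]
ee_rot: [0.815, -0.579, 0.0, -0.0]
contact_force: [-3.7, 0.3, 8.5]
gripper_width: 49.2
grasp_force: 64.4
```

Landed at 8.5 N. Release, rise, and go to the blue tub.

>>> servo_tool:
  commands:
    - [[170,0,0,-0.002,0,0,0],[120,0,0,0,0,0,0],[60,0,0,0,0,0,0],[0,0,0,0,0,0,0],[0,0,0,0,0,0,0],[0,0,0,0,0,0,0],[0,0,0,-0.02,0,0,0],[0,0,0,-0.035,0,0,0],[0,0,0,-0.04,0,0,0],[0,0,0,-0.04,0,0,0]]

```text
clock: 25.62
position: [643.3, 7.8, 153.2]
ee_rot: [0.815, -0.579, -0.001, 0.001]
contact_force: [0.4, 0.3, -1.0]
gripper_width: 85.3
grasp_force: 0.0
```

>>> servo_tool:
  commands:
    - [[0,-0.01,-0.004,-0.02,0,0,0],[0,-0.03,-0.014,0,0,0,0],[0,-0.03,-0.014,0,0,0,0],[0,-0.03,-0.014,0,0,0,0],[0,-0.03,-0.014,0,0,0,0],[0,-0.03,-0.014,0,0,0,0],[0,-0.03,-0.014,0,0,0,0],[0,-0.025,-0.009,0,0,0,0],[0,0,0,0,0,0,5.5],[0,0,0,0,0,0,5.5]]

```text
clock: 26.45
position: [664.4, 245.1, 171.6]
ee_rot: [0.755, -0.655, -0.0, 0.0]
contact_force: [-1.1, -1.2, -0.6]
gripper_width: 85.2
grasp_force: 0.0
```

>>> servo_tool:
  commands:
    - [[0,0,0,0,0,0,5.5],[0,0,0,0,0,0,5.5],[0,0,0,0,0,0,5.5],[0,0,0,0,0,0,0],[0,0,0,0,0,0,0]]

```text
clock: 26.87
position: [664.7, 242.9, 172.2]
ee_rot: [-0.655, 0.756, 0.0, -0.0]
contact_force: [-0.8, -0.4, -0.8]
gripper_width: 85.4
grasp_force: 0.0
```

```bash
python3 - <<'E'
from h import *
go((664.8,243.3,80),-8.3)
d=cams.get_image("wrist")
for k in blobs(d,'blue',300): print(k[:,0].mean(0),cv2.contourArea(k),rect(d,k,45))
RNG['yellow']=[((22,120,90),(36,255,255))]
s=cams.get_image("scene")
for c in('yellow','blue'):
  for k in blobs(s,c,300): print(c,k[:,0].mean(0),cv2.contourArea(k),rect(s,k,48),rect(s,k,8),rect(s,k,45))
E
```

```text
pos [664.67 242.9  172.19] shift [-0.42 -0.08 92.19]
yaw 171.85307223465284 turn az 0.1530722346528819 j6 -0.7203221336368486
[287.55 202.82] 5337.0 [664.07 242.44  48.69  98.23  -8.45]
yellow [274.82 291.89] 2935.5 [661.81  12.44  89.46 124.75  19.41] [638.76   4.4   95.48 133.15  19.41] [660.08  11.84  89.91 125.38  19.41]
blue [406.32 334.37] 1639.0 [667.51 241.31  50.48  97.58  -8.66] [644.85 248.68  53.88 104.16  -8.66] [665.81 241.87  50.74  98.08  -8.66]
blue [167.55 259.28] 2041.5 [ 664.74 -202.02   75.33  122.32   -6.24] [ 641.89 -224.51   80.4   130.56   -6.24] [ 663.02 -203.71   75.71  122.94   -6.24]
```

Aligned exactly. Descend to z 13, grip and lift.

>>> servo_tool:
  commands:
    - [[0,0,0,0.02,0,0,0],[0,0,0,0.03,0,0,0],[0,0,0,0.03,0,0,0],[0,0,0,0.03,0,0,0],[0,0,0,0.02,0,0,0],[0,0,0,0.015,0,0,0],[0,0,0,0.01,0,0,0],[0,0,0,0.003,0,0,0],[0,0,0,0,0,0,0],[0,0,0,0,0,0,0]]

```text
clock: 27.8
position: [665.5, 243.2, 15.4]
ee_rot: [-0.654, 0.756, -0.0, 0.001]
contact_force: [0.3, -0.5, -0.1]
gripper_width: 85.4
grasp_force: 0.0
```

>>> servo_tool:
  commands:
    - [[60,0,0,0,0,0,0],[100,0,0,0,0,0,0],[130,0,0,0,0,0,0],[160,0,0,0,0,0,0],[180,0,0,0,0,0,0],[180,0,0,0,0,0,0],[180,0,0,0,0,0,0],[180,0,0,0,0,0,0]]

```text
clock: 28.47
position: [665.3, 243.4, 15.7]
ee_rot: [-0.654, 0.756, -0.0, 0.001]
contact_force: [-1.8, 0.7, 5.2]
gripper_width: 49.0
grasp_force: 65.2
```

>>> servo_tool:
  commands:
    - [[180,0,0,-0.005,0,0,0],[180,0,0,-0.01,0,0,0],[180,0,0,-0.02,0,0,0],[180,0,0,-0.03,0,0,0],[180,0,0,-0.03,0,0,0],[180,0,0,-0.02,0,0,0],[180,0,0,-0.005,0,0,0],[180,0,0,0,0,0,0],[180,0,0,0,0,0,0]]

```text
clock: 29.22
position: [663.5, 242.4, 132.6]
ee_rot: [-0.654, 0.757, 0.001, -0.001]
contact_force: [-0.3, -0.6, -4.0]
gripper_width: 48.6
grasp_force: 64.6
```

```bash
python3 - <<'E'
from h import *
go((641.8,-223.7,132),-6.2)
E
```

```text
pos [663.51 242.42 132.64] shift [464.35 -46.01   1.02]
yaw 171.67414698788474 turn az -2.1258530121152717 j6 -0.7227228483687587
```

>>> servo_tool:
  commands:
    - [[180,0.012,-0.001,0,0,0,0],[180,0.022,-0.002,0,0,0,0],[180,0.03,-0.003,0,0,0,0],[180,0.03,-0.003,0,0,0,0],[180,0.03,-0.003,0,0,0,0],[180,0.03,-0.003,0,0,0,0],[180,0.03,-0.003,0,0,0,0],[180,0.03,-0.003,0,0,0,0],[180,0.03,-0.003,0,0,0,0],[180,0.03,-0.003,0,0,0,0]]

```text
clock: 30.05
position: [650.0, -34.3, 131.8]
ee_rot: [-0.654, 0.757, 0.001, -0.002]
contact_force: [0.5, -0.2, -2.0]
gripper_width: 48.9
grasp_force: 64.6
```

>>> servo_tool:
  commands:
    - [[180,0.03,-0.003,0,0,0,0],[180,0.03,-0.003,0,0,0,0],[180,0.03,-0.003,0,0,0,0],[180,0.03,-0.003,0,0,0,0],[180,0.03,-0.003,0,0,0,0],[180,0.025,-0.003,0,0,0,0],[180,0.01,-0.001,0,0,0,0],[180,0,0,0,0,0,-2],[180,0,0,0,0,0,0],[180,0,0,0,0,0,0]]

```text
clock: 30.88
position: [643.0, -217.9, 132.6]
ee_rot: [-0.667, 0.745, 0.001, -0.001]
contact_force: [0.1, 1.3, -2.1]
gripper_width: 49.4
grasp_force: 64.6
```

```bash
python3 - <<'E'
from h import *
go((641.8,-223.7,18.7),-6.2)
E
```

```text
pos [ 643.03 -217.87  132.64] shift [  5.97   0.23 113.94]
yaw 173.6450230953703 turn az -0.15497690462973424 j6 -0.021409209712411108
```

>>> servo_tool:
  commands:
    - [[180,0.005,0,0.01,0,0,0],[180,0,0,0.02,0,0,0],[180,0,0,0.02,0,0,0],[180,0,0,0.02,0,0,0],[180,0,0,0.015,0,0,0],[180,0,0,0.01,0,0,0],[180,0,0,0.005,0,0,0],[180,0,0,0,0,0,0],[180,0,0,0,0,0,0]]

```text
clock: 31.63
position: [644.0, -222.9, 34.7]
ee_rot: [-0.667, 0.745, -0.0, 0.0]
contact_force: [0.1, 0.4, -1.0]
gripper_width: 49.2
grasp_force: 64.5
```

>>> servo_tool:
  commands:
    - [[180,0,0,0.003,0,0,0],[180,0,0,0.002,0,0,0],[180,0,0,0.001,0,0,0],[180,0,0,0,0,0,0],[180,0,0,0,0,0,0]]

```text
clock: 32.05
position: [643.6, -222.9, 28.5]
ee_rot: [-0.667, 0.745, -0.0, 0.0]
contact_force: [-0.0, 0.3, -3.8]
gripper_width: 48.9
grasp_force: 64.5
```

>>> servo_tool:
  commands:
    - [[180,0,0.001,0.003,0,0,0],[180,0,0,0.003,0,0,0],[180,0,0,0.002,0,0,0],[180,0,0,0,0,0,0],[180,0,0,0,0,0,0]]

```text
clock: 32.47
position: [642.3, -222.8, 19.9]
ee_rot: [-0.667, 0.745, 0.0, -0.0]
contact_force: [0.0, 0.3, -1.3]
gripper_width: 48.9
grasp_force: 64.5
```

>>> servo_tool:
  commands:
    - [[180,0,0,0.001,0,0,0],[180,0,0,0.001,0,0,0],[180,0,0,0,0,0,0],[180,0,0,0,0,0,0]]

```text
clock: 32.8
position: [642.8, -222.9, 18.7]
ee_rot: [-0.667, 0.745, -0.0, 0.0]
contact_force: [0.4, -0.0, -1.0]
gripper_width: 48.7
grasp_force: 64.6
```

>>> servo_tool:
  commands:
    - [[180,0,0,0.001,0,0,0],[180,0,0,0.001,0,0,0],[180,0,0,0,0,0,0],[180,0,0,0,0,0,0]]

```text
clock: 33.13
position: [642.8, -222.9, 18.7]
ee_rot: [-0.667, 0.745, -0.001, 0.0]
contact_force: [-4.2, 3.0, 7.8]
gripper_width: 48.6
grasp_force: 65.7
```

Landed. Release, rise and check.

>>> servo_tool:
  commands:
    - [[170,0,0,-0.002,0,0,0],[120,0,0,0,0,0,0],[60,0,0,0,0,0,0],[0,0,0,0,0,0,0],[0,0,0,0,0,0,0],[0,0,0,0,0,0,0],[0,0,0,-0.02,0,0,0],[0,0,0,-0.035,0,0,0],[0,0,0,-0.04,0,0,0],[0,0,0,-0.04,0,0,0]]

```text
clock: 33.97
position: [641.9, -222.8, 154.1]
ee_rot: [-0.667, 0.745, 0.001, -0.001]
contact_force: [0.7, -0.2, 0.3]
gripper_width: 85.6
grasp_force: 0.0
```

>>> servo_tool:
  commands:
    - [[0,0,0,-0.04,0,0,0],[0,0,0,-0.04,0,0,0],[0,0,0,-0.04,0,0,0],[0,0,0,-0.02,0,0,0],[0,0,0,0,0,0,0],[0,0,0,0,0,0,0],[0,0,0,0,0,0,0]]

```text
clock: 34.55
position: [641.9, -222.5, 291.9]
ee_rot: [-0.667, 0.745, 0.001, -0.0]
contact_force: [-0.3, 0.1, -1.2]
gripper_width: 85.6
grasp_force: 0.0
```

```bash
python3 - <<'E'
from h import *
print(arm.read_state()["position"])
a=[]
for n in("scene","wrist"):
    f=cams.get_image(n)["frame"]; cv2.imwrite(f"pics/end_{n}.png",f);a.append(f if n=="wrist" else f[120:400,110:470])
cv2.imwrite("pics/end_s.png",cv2.resize(a[0],None,fx=2.1,fy=2.1,interpolation=cv2.INTER_CUBIC))
E
```

```text
[ 641.91 -222.48  291.85]
```

View pics/end_s.png

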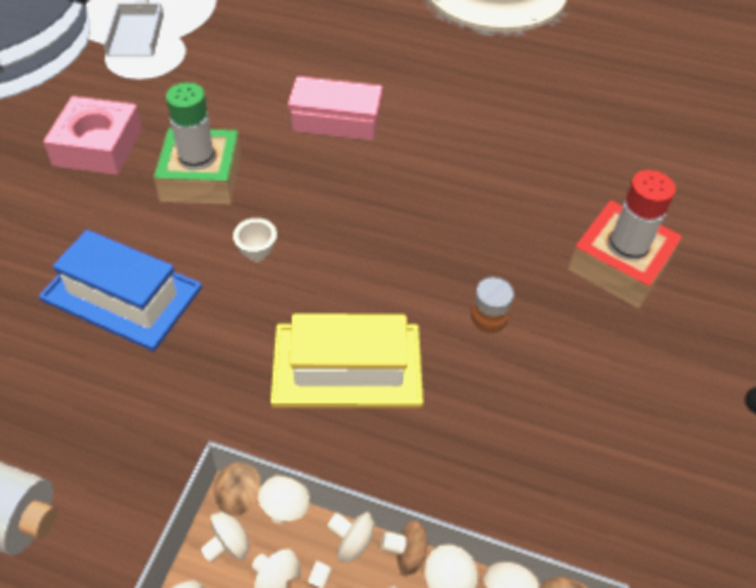

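The final view shows both shakers upright in their stands, bands at the mouths at (195,158) and (632,247). The blue tub at (118,275) and yellow tub at (348,350) lie flat in their trays, and the bowl and jar have not moved.

```bash
python3 -c "
from bench import ticket
print(ticket.job_done())"
```

```text
the job is handed in; nothing more can be done
None
```

I handed the job in at about 35 s of the 134 s allowed; in the last picture both shakers stand home in their own colour's stand, both tubs lie flat in their own colour's trays, and the bowl and jar look unmoved, but hand-in returned no verdict.

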